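Open the spares jar at the pit table

ROBOT

A 7-joint arm with a two-finger parallel gripper is mounted at the origin on the work surface. World frame = base frame: x ahead of the robot, y to its left, z up, the work surface at z = 0. Lengths are in mm, angles in rad, forces in N, time in s.
With the tool pointing down it reaches from about 400 to 925 mm from the base axis. Payload 5.6 kg.
Tool frame: the origin (TCP) lies between the finger pads; the fingertips stand 8 mm ahead of it and the grasp point (between the pads) lies 11 mm behind it; z points along the fingers, y is the line along which they close (so a half turn about z gives the same grasp; the last joint's range is limited). The gripper opens to 85 mm and grips with 20 to 120 N. Pads are 22 mm wide; open, the fingers measure 114 mm over their backs; the gripper's body (76 mm by 85 mm) begins 54 mm behind the grasp point. The pads swing forward as they close: fully open they stand 13 mm farther back than shut.
Start: joints at [1.145, 0.468, -0.012, 1.603, 0.006, 1.071, -0.056], TCP at [242.748, -602.977, 239.29] pointing down, gripper open.
Joint ranges: [-2.53, 2.53], [-0.31, 2.02], [-1.57, 1.55], [0.28, 2.44], [-1.29, 4.43], [0.15, 1.84], [-2.92, 2.92]. Speed limits (rad/s): [2.57, 2.57, 3.14, 3.14, 3.14, 3.14, 3.14].

INTERFACE

Orientations are given as [roll, pitch, yaw] about the fixed x, y, z axes, in that order (R = Rz(yaw) Ry(pitch) Rx(roll)).
In Python, from station import env gives the robot as it stands.
- The arm moves only by the shell command python3 -m inch 'ROWS' [OPENING] [FORCE]. ROWS is JSON, a list of rows, each an object of numbers: "dx", "dy", "dz": the shift along the world's x, y, z scaled (see below); "rx", "ry", "rz": the turn, a rotation vector about the world's x, y, z scaled (see below). A call has exactly 8 rows; each row shifts and turns the commanded pose from where the row before left it; what a row does not reach is not made up. The controller multiplies each number of a shift by 0.03 m and each number of a turn by 5 degrees. A row lasts 1/8 s, in which the tool goes at most 62.5 mm and 10.7 degrees, less where a joint would pass 70% of its speed; a pose out of reach is approached as far as the arm can. A call with a number of a shift or a turn outside -1 to 1 is refused whole. A call with a gripper value outside its range is refused whole. OPENING is the opening, from -1 (shut) to 1 (fully open), set as the call begins (- or left out, the last holds). The fingers move at their own pace and stop on an object; FORCE is the grip in N (left out, the last holds). Time passes only in rows, so rows that do not move let the fingers close, or fill a call up. It gives the time, the measured TCP pose, the force, the opening and the grip force at its end, in the units of the state.
- env.sense(): the state, without advancing time (a new reading comes with each control period).
- env.capture(name): name is "scene" or "top"; returns the picture (480x640x3 uint8, red, green, blue); there is no depth.
- env.get_calibration(name): a dict with "fovy" (degrees; the focal length in pixels is half the picture's height over the tangent of half this angle, whatever the lens; pixels are square), "cx", "cy" (the principal point, pixels), "R" (3x3) and "t" (3): a world point X has camera coordinates R X + t. Camera axes: x right, y down, z forward; pixel columns grow to the right and rows downward; lengths in mm; the calibration is good to about 2 mm. A picture is of the moment at which its call begins. get_calibration takes no time and is no camera call.
- env.job_done(): hands the job in; it is judged then, once.
Trained networks look in the newest picture that a camera, given by its name, has taken for a name from the list of things; names that differ only in an ending like _2 or _b are one class to them, and where a whole thing is asked for, a point or a joint stands for the part that bears it (a point fixed in the world has none). Each returns a list of dicts, best first, with "confidence" (0 to 1); they miss things now and then, are a little off and sometimes report something else, mostly with a low value. They report only what shows in the picture. A call takes as long as a camera call. They do not tell look-alikes from the thing itself.
- env.silhouettes(target, camera): "mask" (480x640 bool, what is visible of it).
- env.place_of(target, camera): "xyz" ([x, y, z] in mm, in the coordinates of the camera as it stood for that picture, good to about 4 mm: a listed point, or the origin of a listed thing).
The state is a dict: "time": time; "qpos": joint angles; "joint_vel": joint speeds; "effort": joint torques, N m; "position": TCP position; "tool_rot": TCP orientation; "wrist_force": force on the tool from outside, world axes, zero at the start; "moment": the same for the moment, N m; "opening": finger opening in mm; "grasp_force": force on a finger pad.
Only numpy, scipy, OpenCV 4.12 (cv2) and the standard library are available. Lean on these libraries where they do the work, as an engineer would, in place of code of your own. Each camera call takes 0.05 s, during which the arm holds its last target. There are 200 camera calls.

TASK

Turn the blue spares jar so that its oblong foot matches the pocket of the aluminium holder and set it fully down in it, cap still locked, so that the holder braces it. Then unscrew the tight red cap anticlockwise until its white mark stands over the white mark on the jar's foot, where the threads let go; stop turning there, lift the cap straight off and finish while still holding it level, in the gripper, about 2 cm clear above the jar's mouth, with the jar left seated. Do not tip the jar over, and leave the bumper, the heat sink and the servo saver where they lie.

Things in the scene. Friction and masses are not known exactly. Their poses are not given: they have to be found in the camera images.
- jar: Blue plastic jar, about 220 g, upright and loose on the table. Origin: centre of the underside, z up. Oblong foot 76 (x) by 48 (y) by 22 mm high, on it a round body 44 mm in diameter up to z = 52 mm, then a grey neck (47 mm over its thread lands) up to z = 68 mm. It can be lifted and carried by its locked cap. Unscrewing takes up to 0.5 N m: on the bare table the jar would only spin along.
- jar_mark (a point): White mark on the top of the jar's foot, at its +x end, 32 mm from the jar's axis and 22 mm above its underside: the cap's release mark.
- jar_mouth (a point): Centre of the jar's mouth, on its axis, 74 mm above its underside: the top of the orange sprung seal when the cap is off. Under the locked cap the seal is held at 71 mm and pushes the cap up with about 12 N.
- cap: Red ribbed round cap, 56 mm in diameter, 18 mm high, 14 mm deep inside, 40 g, screwed on the jar; a loose body. Origin: centre of its underside (the rim), z up. On the jar its origin is 57 mm and its top 75 mm above the jar's underside (about 1 mm more when unscrewed). A white mark runs along its top from near the centre to the rim, in its +x direction.
- cap_mark (a point): Rim end of the cap's mark, 28 mm out along the cap's +x, at its top. Locked, it stands 59 to 71 degrees clockwise (from above) of the jar's mark. Turned anticlockwise until the marks agree (within 12 degrees) the lugs are out of the threads and the cap lifts straight off; 14 degrees past that is a stop.
- holder: Aluminium block 116 (x) by 88 (y) by 24 mm high, screwed to the table, with an oblong pocket for the jar's foot, 79 (x) by 51 (y) mm and 18 mm deep, 4 mm chamfer round the mouth. Origin: centre of the underside, z up. The jar's foot fits either way round (half a turn).
- holder_pocket (a point): Centre of the pocket's floor, 6 mm above the table; the jar's origin comes here when it is seated. Axes as the holder's.
- bumper: Bystander: black rubber bumper, 48 by 128 by 22 mm high, lying loose. Origin: underside, near the middle.
- heatsink: Bystander: gold finned motor heat sink, 36 by 40 by 25 mm high, loose. Origin: centre of the underside.
- saver: Bystander: red plastic servo saver, a hub 24 mm in diameter and 14 mm high with a 6 mm thick arm reaching 41 mm to +x, loose. Origin: underside of the hub.
Mind the look-alikes: they are no part of the job. Of the things like the cap, leave any that is turquoise; of the rest the larger one is meant.

How it is judged (in metres and radians):
On the way, in this order (a step that is already met when the one before it is completed fails the run):
1. the jar is seated in the holder with its cap still locked (horizontal distance between jar and holder_pocket below 0.005 m and z of jar in the frame of holder_pocket below 0.003 m and angle between the x axis of jar and the x axis of holder, either way round below 0.12 rad and angle between jar's own z axis and vertical below 0.06 rad and z of cap in the frame of jar below 0.063 m and not (angle between the x axis of cap and the x axis of jar, either way round below 0.42 rad)), for 0.2 s.
2. the cap is turned to the release mark, still on the seated jar (horizontal distance between jar and holder_pocket below 0.005 m and z of jar in the frame of holder_pocket below 0.003 m and angle between the x axis of jar and the x axis of holder, either way round below 0.12 rad and angle between jar's own z axis and vertical below 0.06 rad and z of cap in the frame of jar below 0.07 m and angle between the x axis of cap and the x axis of jar, either way round below 0.42 rad), for 0.1 s.
At the end, for the whole second after the job is handed in: Jar seated: 5 mm of centre, 3 mm of floor, axes 0.12 rad, upright 0.06 rad. Cap gripped, still, not touching the jar, level (0.15 rad), within 15 mm of its axis, rim 77 to 125 mm above its underside (3 to 51 mm over the risen seal), marks within 0.42 rad (horizontal distance between jar and holder_pocket below 0.005 m and z of jar in the frame of holder_pocket below 0.003 m and angle between the x axis of jar and the x axis of holder, either way round below 0.12 rad and angle between jar's own z axis and vertical below 0.06 rad and z of cap in the frame of jar between 0.077 and 0.125 m and horizontal distance between cap and jar below 0.015 m and angle between the x axis of cap and the x axis of jar, either way round below 0.42 rad and angle between cap's own z axis and vertical below 0.15 rad and contact force between cap and the fingers above 1 N and contact force between cap and jar below 0.1 N and linear speed of each of cap, jar below 0.02 m/s); the arm keeps its last pose, push and grip.
It fails at once if the jar is tipped over (angle between jar's own z axis and vertical above 0.5 rad).
It fails at once if the bumper is disturbed (distance of bumper from where it was at the start of the episode above 0.03 m).
It fails at once if the heat sink is disturbed (distance of heatsink from where it was at the start of the episode above 0.03 m).
It fails at once if the servo saver is disturbed (distance of saver from where it was at the start of the episode above 0.03 m).
It also fails if it takes over 48 s, if anything falls off the work surface, if the arm or the gripper's body presses on something with over 40 N, if the wrist force passes 120 N, or if a joint passes its speed limit or range.

## Working session

There is one attempt and no reset: what is moved stays moved. The work goes in short steps, Python scripts to look and compute and a shell command to move; the robot and the scene stay as the last step left them, time stands still between calls to the robot, and variables do not carry over. Pictures are saved under pics/ and viewed, at most 10 in all, crops included, and the job is handed in when it is done.

```bash
ls; mkdir -p pics; cat > h.py <<'E'
from station import env
import numpy as np, cv2
def save(n,f):
    im=env.capture(n); cv2.imwrite('pics/'+f,im[:,:,::-1]); return im
def w(n,p):
    c=env.get_calibration(n); return np.array(c['R']).T@(np.array(p)-np.array(c['t']))
def pix(n,uv,z):
    c=env.get_calibration(n); f=240/np.tan(np.radians(c['fovy'])/2)
    R=np.array(c['R']);t=np.array(c['t'])
    d=R.T@np.array([(uv[0]-c['cx'])/f,(uv[1]-c['cy'])/f,1]); o=-R.T@t
    return o+d*(z-o[2])/d[2]
def proj(n,X):
    c=env.get_calibration(n); f=240/np.tan(np.radians(c['fovy'])/2)
    p=np.array(c['R'])@np.array(X)+np.array(c['t']); return np.array([c['cx']+f*p[0]/p[2],c['cy']+f*p[1]/p[2]])
E
python3 - <<'E'
from h import *
for n in('scene','top'):
    save(n,n+'0.png'); print(n,env.get_calibration(n))
    for o in 'jar jar_mark jar_mouth cap cap_mark holder holder_pocket bumper heatsink saver'.split():
        print(o,[(round(d['confidence'],2),w(n,d['xyz']).round(0).tolist()) for d in env.place_of(o,n)])
print(env.sense())
E
```

```text
pics
scene {'fovy': 53.31154520582185, 'cx': 324.8142423003187, 'cy': 238.73237716328038, 'R': array([[ 0.86860825,  0.49538793,  0.01051227],
       [ 0.37328102, -0.64026072, -0.67136242],
       [-0.32585425,  0.58707496, -0.74105465]]), 't': array([-514.0976966 , -167.49395813,  969.06879483])}
jar [(0.97, [540.0, -198.0, 3.0])]
jar_mark [(0.69, [565.0, -182.0, 23.0])]
jar_mouth [(0.7, [542.0, -198.0, 60.0]), (0.47, [712.0, 198.0, -4.0])]
cap [(0.95, [541.0, -197.0, 57.0]), (0.92, [501.0, -103.0, 1.0])]
cap_mark [(0.79, [434.0, -186.0, 18.0]), (0.77, [562.0, -215.0, 73.0]), (0.72, [484.0, -114.0, 15.0])]
holder []
holder_pocket [(0.9, [485.0, 190.0, 8.0])]
bumper [(0.75, [720.0, -28.0, -2.0])]
heatsink [(0.56, [708.0, 198.0, -7.0])]
saver [(0.9, [716.0, -178.0, 3.0])]
top {'fovy': 52.16372057392186, 'cx': 323.6800839154228, 'cy': 244.09034850295996, 'R': array([[ 0.00544092, -0.99996832,  0.00581025],
       [-0.98050909, -0.00647602, -0.19636698],
       [ 0.19639838, -0.00462858, -0.98051326]]), 't': array([-19.30513174, 583.44402583, 841.52715495])}
jar [(0.94, [535.0, -199.0,
[... 511 characters left out ...]
])]
{'time': 1.1, 'qpos': array([ 1.14499882,  0.46748452, -0.01157916,  1.60271455,  0.00596219,
        1.07140015, -0.05631815]), 'joint_vel': array([-0.00159025, -0.00102399, -0.00176655, -0.00026507,  0.00166657,
       -0.00033044,  0.00030741]), 'effort': array([-3.44220452e-04, -5.32249618e+01,  2.14287004e-02, -2.51636124e+01,
        1.15979844e-02,  1.22744459e-03, -1.38684192e-05]), 'position': array([ 242.74361221, -602.97166113,  239.29435935]), 'tool_rot': array([3.14156395e+00, 1.45494817e-05, 3.82671367e-01]), 'wrist_force': array([0.35240173, 0.60152991, 0.19864679]), 'moment': array([ 0.02487317, -0.0404821 ,  0.03147566]), 'grasp_force': 0.0, 'opening': 85.47457694614454}
```

View pics/top0.png

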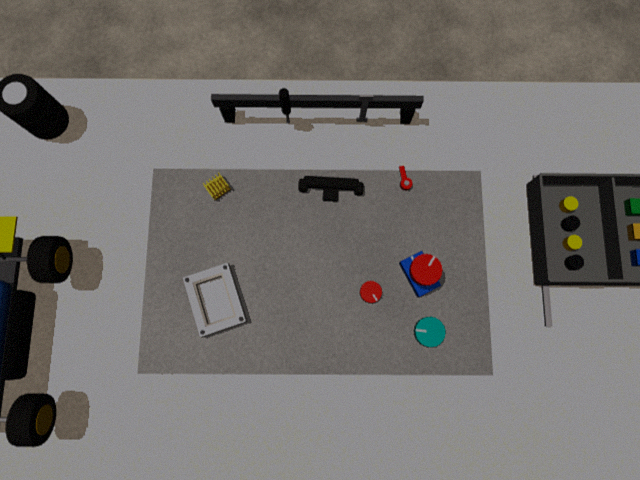

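View pics/scene0.png

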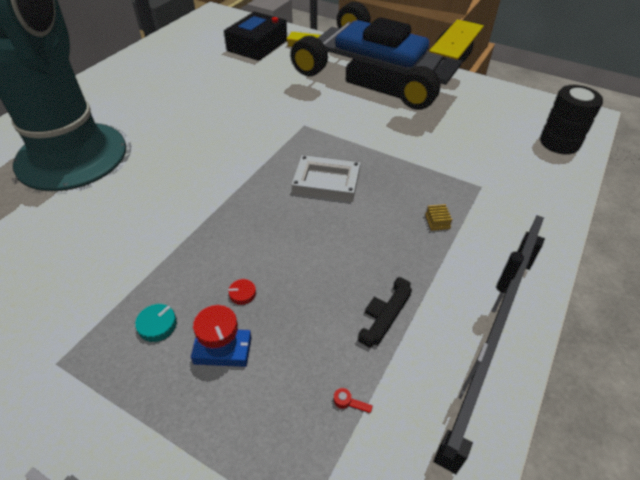

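```bash
cat > fit.py <<'E'
from h import *
from scipy.optimize import minimize
import sys
S=4
def box(a,b,z0,z1): return [(x,y,z) for x in(-a/2,a/2) for y in(-b/2,b/2) for z in(z0,z1)]
def cyl(r,z0,z1): return [(r*np.cos(t),r*np.sin(t),z) for t in np.linspace(0,6.283,40) for z in(z0,z1)]
JAR=[box(76,48,0,22),cyl(22,22,57),cyl(28,57,75)]; HOLD=[box(116,88,0,24)]; FOOT=[box(76,48,0,22)]
def render(n,parts,p,z0=0):
    m=np.zeros((480*S,640*S),np.uint8); c,s=np.cos(p[2]),np.sin(p[2])
    for P in parts:
        q=np.array([proj(n,(p[0]+c*x-s*y,p[1]+s*x+c*y,z+z0)) for x,y,z in P])
        q=cv2.convexHull(((q+.5)*S-.5).astype(np.float32)); cv2.fillConvexPoly(m,np.round(q*16).astype(np.int32),1,shift=4)
    return m
def fit(masks,parts,p0,z0=0):
    M={n:cv2.resize(m.astype(np.float32),None,fx=S,fy=S,interpolation=cv2.INTER_LINEAR)>.5 for n,m in masks.items()}
    def cost(p):
        e=0
        for n in M:
            r=render(n,parts,p,z0)>0; e+=(r^M[n]).sum()/M[n].sum()
        return e
    best=None
    for a in (p0[2]-.15,p0[2]+.15):
        s=np.array([[p0[0],p0[1],a],[p0[0]+6,p0[1],a],[p0[0],p0[1]+6,a],[p0[0],p0[1],a+.2]])
        r=minimize(cost,s[0],method='Nelder-Mead',options=dict(initial_simplex=s,xatol=.02,fatol=1e-4,maxiter=120))
        if best is None or r.fun<best.fun: best=r
    return best.x,best.fun
E
cat > m1.py <<'E'
from fit import *
jm,hm={},{}
for n in('top','scene'):
    im=env.capture(n)
    h=max(env.silhouettes('holder_pocket',n) or [],key=lambda d:d['confidence'],default=None) or env.silhouettes('holder',n)[0]
    q=cv2.convexHull(np.argwhere(h['mask'])[:,::-1].astype(np.int32)); m=np.zeros((480,640),np.uint8); cv2.fillConvexPoly(m,q,1); hm[n]=m
    hs=cv2.cvtColor(im,cv2.COLOR_RGB2HSV); sat=((hs[...,1]>130)&(hs[...,2]>50)|(hs[...,1]>60)&(hs[...,0]>105)&(hs[...,0]<130)).astype(np.uint8)
    sat=cv2.morphologyEx(sat,cv2.MORPH_CLOSE,np.ones((5,5),np.uint8))
    _,l=cv2.connectedComponents(sat); u,v=proj(n,(538,-199,75)).astype(int); jm[n]=l==l[v,u]
    print(n,hm[n].sum(),jm[n].sum())
for ns in(['top'],['scene'],['top','scene']):
    print(ns,'jar',fit({n:jm[n] for n in ns},JAR,(538,-199,.5)),'holder',fit({n:hm[n] for n in ns},HOLD,(485,190,.25)))
E
python3 m1.py
python3 - <<'E'
from h import *
print('cap mark yaw',np.degrees(np.arctan2(-216+198,561-537)))
im=cv2.imread('pics/top0.png')
a=cv2.resize(im[230:310,380:480],(400,320),interpolation=2);b=cv2.resize(im[255:345,170:260],(400,400),interpolation=2)
o=np.zeros((400,800,3),np.uint8);o[:320,:400]=a;o[:,400:]=b;cv2.imwrite('pics/c.png',o)
E
```

```text
top 3255 1303
scene 2529 2946
cap mark yaw -36.86989764584402Traceback (most recent call last):
  File "m1.py", line 12, in <module>
    print(ns,'jar',fit({n:jm[n] for n in ns},JAR,(538,-199,.5)),'holder',fit({n:hm[n] for n in ns},HOLD,(485,190,.25)))
                   ~~~^^^^^^^^^^^^^^^^^^^^^^^^^^^^^^^^^^^^^^^^^
  File "fit.py", line 24, in fit
    r=minimize(cost,s[0],method='Nelder-Mead',options=dict(initial_simplex=s,xatol=.02,fatol=1e-4,maxiter=120))
    res = _minimize_neldermead(fun, x0, args, callback, bounds=bounds,
                               **options)
    fxcc = func(xcc)
    fx = function(np.copy(x), *(wrapper_args + args))
  File "fit.py", line 19, in cost
    r=render(n,parts,p,z0)>0; e+=(r^M[n]).sum()/M[n].sum()
      ~~~~~~^^^^^^^^^^^^^^
  File "fit.py", line 11, in render
    q=np.array([proj(n,(p[0]+c*x-s*y,p[1]+s*x+c*y,z+z0)) for x,y,z in P])
                ~~~~^^^^^^^^^^^^^^^^^^^^^^^^^^^^^^^^^^^^
  File "h.py", line 13, in proj
    c=env.get_calibration(n); f=240/np.tan(np.radians(c['fovy'])/2)
ValueError: time passes only in moves, steps and waits
```

View pics/c.png

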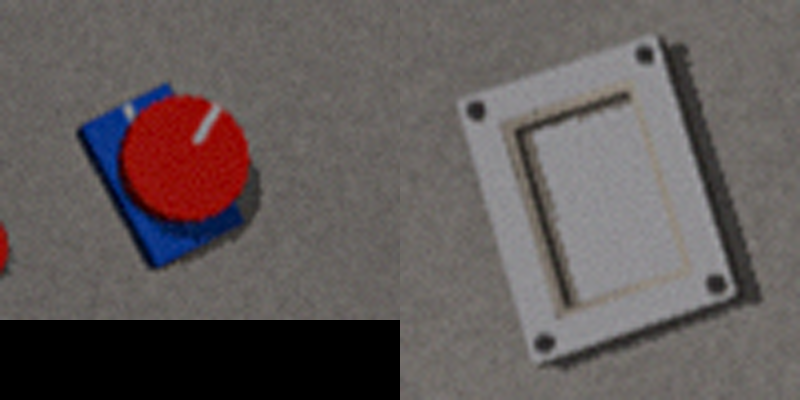

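```bash
sed -i 's/^def save/import functools\n@functools.lru_cache(None)\ndef cal(n): return env.get_calibration(n)\ndef save/; s/c=env.get_calibration(n)/c=cal(n)/' h.py; time python3 m1.py; python3 -c "
from h import *
print(env.sense()['time'])"
```

```text
top 1155 1301
scene 2481 2947
['top'] jar (array([ 5.36425382e+02, -1.99756104e+02,  4.63802490e-01]), np.float64(0.04305208533538343)) holder (array([1243.        , -974.        ,   -7.43333333]), np.float64(1.0))
['scene'] jar (array([ 5.36670415e+02, -1.96047769e+02,  4.69095389e-01]), np.float64(0.048803766861796896)) holder (array([4.84257049e+02, 1.92113920e+02, 3.42649063e-01]), np.float64(0.02725990123954449))
['top', 'scene'] jar (array([ 5.36383314e+02, -1.98316157e+02,  4.75793947e-01]), np.float64(0.13983499658498866)) holder (array([4.84521193e+02, 1.91801038e+02, 3.42349308e-01]), np.float64(3.7494800622947815))
1.5
real	0m23.251s
user	0m19.317s
sys	0m0.461s
```

```bash
python3 -m inch '[{"dx":0.7,"dy":1},{"dx":0.7,"dy":1},{"dx":0.7,"dy":1},{"dx":0.7,"dy":1},{"dx":0.7,"dy":1},{"dx":0.7,"dy":1},{"dx":0.7,"dy":1},{"dx":0.7,"dy":1}]' 1
cat > m2.py <<'E'
from fit import *
hm={}
for n in('top','scene'):
    im=env.capture(n)
    best=None
    for d in env.silhouettes('holder',n):
        m=d['mask']; c=np.argwhere(m).mean(0)[::-1]
        print(n,round(d['confidence'],2),m.sum(),c.round())
        if np.hypot(*(c-proj(n,(485,190,15))))<25 and best is None: best=m
    if best is None: continue
    q=cv2.convexHull(np.argwhere(best)[:,::-1].astype(np.int32)); m=np.zeros((480,640),np.uint8); cv2.fillConvexPoly(m,q,1); hm[n]=m
    print(n,fit({n:m},HOLD,(485,190,.3)))
if len(hm)>1: print(fit(hm,HOLD,(485,190,.3)))
E
python3 m2.py
```

```text
top 0.78 3075 [214. 300.]
top (array([4.84138923e+02, 1.88690998e+02, 3.40062560e-01]), np.float64(0.022879157166443904))
scene 0.98 2528 [326. 178.]
scene (array([4.85944608e+02, 1.92054778e+02, 3.13741594e-01]), np.float64(0.05199315003329845))
(array([4.84515945e+02, 1.89395027e+02, 3.37140440e-01]), np.float64(0.09562263454990663))schema error: expected keys dx, dy, dz, rx, ry, rz
```

```bash
python3 -m inch '[{"dx":0.7,"dy":1,"dz":0,"rx":0,"ry":0,"rz":0},{"dx":0.7,"dy":1,"dz":0,"rx":0,"ry":0,"rz":0},{"dx":0.7,"dy":1,"dz":0,"rx":0,"ry":0,"rz":0},{"dx":0.7,"dy":1,"dz":0,"rx":0,"ry":0,"rz":0},{"dx":0.7,"dy":1,"dz":0,"rx":0,"ry":0,"rz":0},{"dx":0.7,"dy":1,"dz":0,"rx":0,"ry":0,"rz":0},{"dx":0.7,"dy":1,"dz":0,"rx":0,"ry":0,"rz":0},{"dx":0.7,"dy":1,"dz":0,"rx":0,"ry":0,"rz":0}]' 1
```

```text
time: 2.7
position: [411.4, -362.0, 239.5]
tool_rot: [3.141, -0.0, 0.383]
wrist_force: [0.4, -0.0, 0.8]
opening: 85.0
grasp_force: 0.0
```

```bash
python3 -m inch '[{"dx":0.7,"dy":0.91,"dz":-0.5,"rx":0,"ry":0,"rz":0},{"dx":0.7,"dy":0.91,"dz":-0.5,"rx":0,"ry":0,"rz":0},{"dx":0.7,"dy":0.91,"dz":-0.5,"rx":0,"ry":0,"rz":0},{"dx":0.7,"dy":0.91,"dz":-0.5,"rx":0,"ry":0,"rz":0},{"dx":0.7,"dy":0.91,"dz":-0.5,"rx":0,"ry":0,"rz":0},{"dx":0.68,"dy":0.91,"dz":-0.5,"rx":0,"ry":0,"rz":0},{"dx":0,"dy":0,"dz":-0.8,"rx":0,"ry":0,"rz":0},{"dx":0,"dy":0,"dz":-0.5,"rx":0,"ry":0,"rz":0}]' 1; python3 - <<'E'
from h import *
print(env.sense()['position']); save('scene','s1.png'); im=save('top','t1.png')
a=cv2.imread('pics/s1.png')[250:400,130:330]; b=im[200:350,330:530,::-1]
cv2.imwrite('pics/c1.png',cv2.resize(np.hstack([a,b]),(800,300),interpolation=2))
E
```

```text
time: 3.7
position: [535.9, -198.8, 109.2]
tool_rot: [-3.141, 0.001, 0.383]
wrist_force: [0.1, -0.3, 1.4]
opening: 85.5
grasp_force: 0.0
[ 535.86209655 -198.84578943  109.21071159]
```

View pics/c1.png

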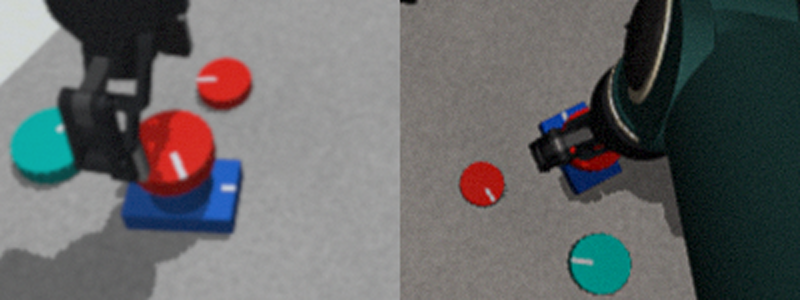

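```bash
python3 -m inch '[{"dx":0,"dy":0,"dz":-0.3,"rx":0,"ry":0,"rz":0},{"dx":0,"dy":0,"dz":-0.3,"rx":0,"ry":0,"rz":0},{"dx":0,"dy":0,"dz":-0.3,"rx":0,"ry":0,"rz":0},{"dx":0,"dy":0,"dz":-0.3,"rx":0,"ry":0,"rz":0},{"dx":0,"dy":0,"dz":-0.3,"rx":0,"ry":0,"rz":0},{"dx":0,"dy":0,"dz":-0.3,"rx":0,"ry":0,"rz":0},{"dx":0,"dy":0,"dz":0,"rx":0,"ry":0,"rz":0},{"dx":0,"dy":0,"dz":0,"rx":0,"ry":0,"rz":0}]' 1; python3 - <<'E'
from h import *
im=save('scene','s2.png')
a=im[250:400,130:330,::-1]
cv2.imwrite('pics/c2.png',cv2.resize(a,(600,450),interpolation=2))
E
```

```text
time: 4.8
position: [536.3, -199.2, 56.4]
tool_rot: [3.141, -0.0, 0.383]
wrist_force: [-0.1, -0.4, 0.4]
opening: 85.4
grasp_force: 0.0
```

View pics/c2.png

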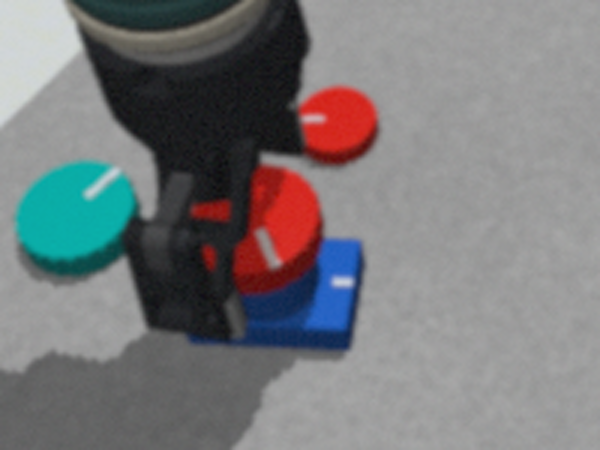

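```bash
python3 -m inch '[{"dx":0,"dy":0,"dz":0,"rx":0,"ry":0,"rz":0},{"dx":0,"dy":0,"dz":0,"rx":0,"ry":0,"rz":0},{"dx":0,"dy":0,"dz":0,"rx":0,"ry":0,"rz":0},{"dx":0,"dy":0,"dz":0,"rx":0,"ry":0,"rz":0},{"dx":0,"dy":0,"dz":0,"rx":0,"ry":0,"rz":0},{"dx":0,"dy":0,"dz":0,"rx":0,"ry":0,"rz":0},{"dx":0,"dy":0,"dz":0,"rx":0,"ry":0,"rz":0},{"dx":0,"dy":0,"dz":0,"rx":0,"ry":0,"rz":0}]' -1 60
```

```text
time: 5.85
position: [536.3, -199.0, 56.9]
tool_rot: [3.141, -0.0, 0.383]
wrist_force: [-2.0, 1.3, 5.1]
opening: 53.6
grasp_force: 62.0
```

```bash
python3 -m inch '[{"dx":0,"dy":0,"dz":0.1,"rx":0,"ry":0,"rz":0},{"dx":0,"dy":0,"dz":0.2,"rx":0,"ry":0,"rz":0},{"dx":0,"dy":0,"dz":0.3,"rx":0,"ry":0,"rz":0},{"dx":0,"dy":0,"dz":0.3,"rx":0,"ry":0,"rz":0},{"dx":0,"dy":0,"dz":0.4,"rx":0,"ry":0,"rz":0},{"dx":0,"dy":0,"dz":0.4,"rx":0,"ry":0,"rz":0},{"dx":0,"dy":0,"dz":0.3,"rx":0,"ry":0,"rz":0},{"dx":0,"dy":0,"dz":0,"rx":0,"ry":0,"rz":0}]'; python3 - <<'E'
from h import *
im=save('scene','s3.png'); it=save('top','t3.png')
cv2.imwrite('pics/c3.png',cv2.resize(np.hstack([im[220:390,130:330,::-1],it[190:360,330:530,::-1]]),(800,340),interpolation=2))
E
```

```text
time: 6.85
position: [536.7, -199.4, 117.3]
tool_rot: [3.14, -0.001, 0.383]
wrist_force: [-0.3, -0.3, -4.1]
opening: 53.7
grasp_force: 63.4
```

View pics/c3.png

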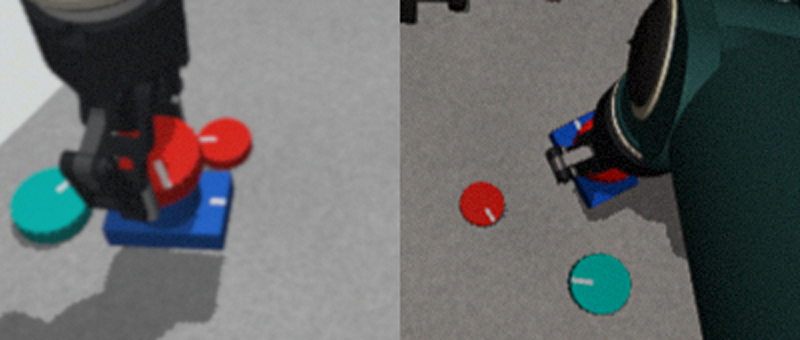

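```bash
python3 -m inch '[{"dx":-0.1,"dy":0.5,"dz":0,"rx":0,"ry":0,"rz":-0.25},{"dx":-0.1,"dy":0.9,"dz":0,"rx":0,"ry":0,"rz":-0.25},{"dx":-0.1,"dy":0.9,"dz":0,"rx":0,"ry":0,"rz":-0.25},{"dx":-0.1,"dy":0.9,"dz":0,"rx":0,"ry":0,"rz":-0.25},{"dx":-0.1,"dy":0.9,"dz":0,"rx":0,"ry":0,"rz":-0.25},{"dx":-0.1,"dy":0.9,"dz":0,"rx":0,"ry":0,"rz":-0.25},{"dx":-0.1,"dy":0.9,"dz":0,"rx":0,"ry":0,"rz":0},{"dx":-0.1,"dy":0.9,"dz":0,"rx":0,"ry":0,"rz":0}]'; python3 -m inch '[{"dx":-0.2,"dy":0.9,"dz":0,"rx":0,"ry":0,"rz":0},{"dx":-0.2,"dy":0.9,"dz":0,"rx":0,"ry":0,"rz":0},{"dx":-0.2,"dy":0.9,"dz":0,"rx":0,"ry":0,"rz":0},{"dx":-0.2,"dy":0.9,"dz":0,"rx":0,"ry":0,"rz":0},{"dx":-0.15,"dy":0.9,"dz":0,"rx":0,"ry":0,"rz":0},{"dx":0,"dy":0.9,"dz":0,"rx":0,"ry":0,"rz":0},{"dx":0,"dy":0.7,"dz":0,"rx":0,"ry":0,"rz":0},{"dx":0,"dy":0,"dz":0,"rx":0,"ry":0,"rz":0}]'
```

```text
time: 7.95
position: [511.6, 5.7, 115.8]
tool_rot: [-3.141, 0.001, 0.252]
wrist_force: [1.4, -0.1, -3.9]
opening: 53.8
grasp_force: 63.5
time: 8.95
position: [483.1, 189.6, 115.9]
tool_rot: [-3.141, 0.001, 0.255]
wrist_force: [-0.2, -1.0, -3.1]
opening: 53.6
grasp_force: 63.6
```

```bash
python3 - <<'E'
from fit import *
for n in('scene','top'):
    im=save(n,n+'4.png')
    np.save(f'pics/{n}4.npy',im)
    print([ (o,round(d['confidence'],2),w(n,d['xyz']).round(0).tolist()) for o in('jar','jar_mark','cap_mark') for d in env.place_of(o,n)])
a=cv2.imread('pics/scene4.png')[60:230,240:440]; b=cv2.imread('pics/top4.png')[210:380,120:320]
cv2.imwrite('pics/c4.png',cv2.resize(np.hstack([a,b]),(800,340),interpolation=2))
E
```

```text
[('jar', 0.57, [486.0, 187.0, 60.0]), ('jar_mark', 0.71, [513.0, 209.0, 84.0]), ('cap_mark', 0.86, [433.0, -186.0, 20.0]), ('cap_mark', 0.72, [507.0, 174.0, 130.0]), ('cap_mark', 0.6, [485.0, -117.0, 14.0]), ('cap_mark', 0.42, [488.0, 191.0, 59.0])]
[('jar', 0.56, [485.0, 189.0, 56.0]), ('jar_mark', 0.65, [512.0, 197.0, 80.0]), ('jar_mark', 0.61, [482.0, 190.0, 117.0]), ('cap_mark', 0.78, [436.0, -188.0, 18.0]), ('cap_mark', 0.69, [487.0, -116.0, 9.0])]
```

View pics/c4.png

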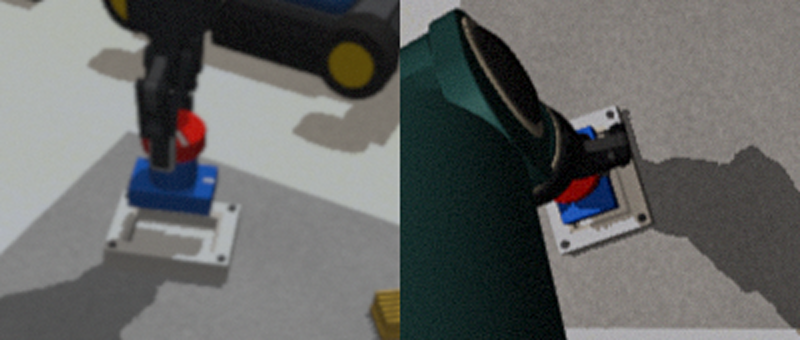

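```bash
cat > m3.py <<'E'
from fit import *
import sys
z0=float(sys.argv[1]); x0,y0=float(sys.argv[2]),float(sys.argv[3]); tag=sys.argv[4]
for n in('scene','top'):
    im=np.load(f'pics/{n}{tag}.npy'); hs=cv2.cvtColor(cv2.GaussianBlur(im,(3,3),0),cv2.COLOR_RGB2HSV).astype(int); H,Sa,V=[hs[...,i] for i in range(3)]
    u,v=proj(n,(x0,y0,z0+20)).astype(int)
    blue=(H>105)&(H<130)&(Sa>120)&(V>45); roi=np.zeros_like(blue); roi[v-45:v+45,u-50:u+50]=1
    bg=(Sa<60)&(V>70)
    up=lambda m:cv2.resize(m.astype(np.float32),None,fx=S,fy=S)>.5
    B=up(blue&roi); G=up(bg&roi)
    def cost(p):
        f=render(n,[JAR[0],cyl(22,22,57)],p,z0)>0
        return ((B&~f).sum()+(G&f).sum())/B.sum()
    best=None
    for a in(.25,.45):
        s=np.array([[x0,y0,a],[x0+5,y0,a],[x0,y0+5,a],[x0,y0,a+.15]])
        r=minimize(cost,s[0],method='Nelder-Mead',options=dict(initial_simplex=s,xatol=.02,fatol=1e-4,maxiter=150))
        if best is None or r.fun<best.fun: best=r
    print(n,best.x.round(3),round(best.fun,3))
E
python3 m3.py 59 484 189 4
```

```text
scene [4.82714e+02 1.94794e+02 3.77000e-01] 0.056
top [4.84501e+02 1.87619e+02 3.63000e-01] 0.102
```

```bash
python3 -m inch '[{"dx":0.03,"dy":-0.03,"dz":0,"rx":0,"ry":0,"rz":-0.2},{"dx":0,"dy":0,"dz":-0.2,"rx":0,"ry":0,"rz":0},{"dx":0,"dy":0,"dz":-0.2,"rx":0,"ry":0,"rz":0},{"dx":0,"dy":0,"dz":-0.2,"rx":0,"ry":0,"rz":0},{"dx":0,"dy":0,"dz":-0.2,"rx":0,"ry":0,"rz":0},{"dx":0,"dy":0,"dz":-0.2,"rx":0,"ry":0,"rz":0},{"dx":0,"dy":0,"dz":-0.1,"rx":0,"ry":0,"rz":0},{"dx":0,"dy":0,"dz":0,"rx":0,"ry":0,"rz":0}]'; python3 - <<'E'
from fit import *
for n in('scene','top'):
    np.save(f'pics/{n}5.npy',save(n,n+'5.png'))
a=cv2.imread('pics/scene5.png')[110:220,270:380]; b=cv2.imread('pics/top5.png')[250:360,170:280]
cv2.imwrite('pics/c5.png',cv2.resize(np.hstack([a,b]),(800,400),interpolation=2))
E
python3 m3.py 27 484 189 5
```

```text
time: 10.35
position: [484.4, 186.9, 83.0]
tool_rot: [3.142, 0.0, 0.234]
wrist_force: [-0.4, -0.6, -2.8]
opening: 53.3
grasp_force: 63.6
scene [4.84587e+02 1.91085e+02 3.67000e-01] 0.057
top [4.85886e+02 1.87639e+02 3.47000e-01] 0.095
```

View pics/c5.png

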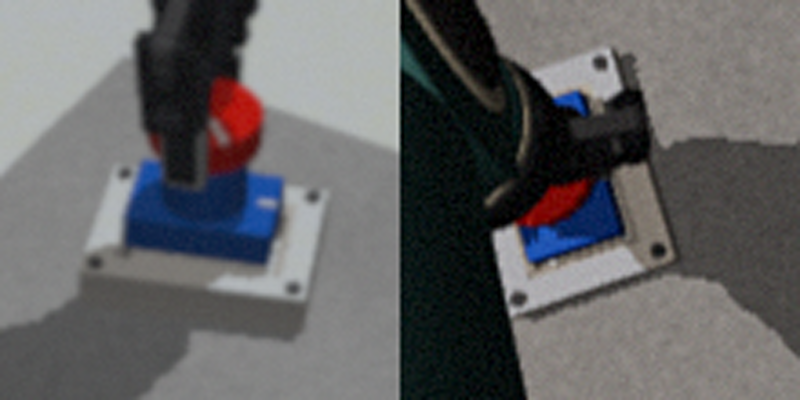

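```bash
python3 -m inch '[{"dx":-0.02,"dy":0.03,"dz":0,"rx":0,"ry":0,"rz":-0.2},{"dx":0,"dy":0,"dz":-0.08,"rx":0,"ry":0,"rz":0},{"dx":0,"dy":0,"dz":-0.08,"rx":0,"ry":0,"rz":0},{"dx":0,"dy":0,"dz":-0.08,"rx":0,"ry":0,"rz":0},{"dx":0,"dy":0,"dz":-0.08,"rx":0,"ry":0,"rz":0},{"dx":0,"dy":0,"dz":-0.08,"rx":0,"ry":0,"rz":0},{"dx":0,"dy":0,"dz":0,"rx":0,"ry":0,"rz":0},{"dx":0,"dy":0,"dz":0,"rx":0,"ry":0,"rz":0}]'
```

```text
time: 11.45
position: [483.9, 187.9, 71.2]
tool_rot: [-3.141, 0.0, 0.217]
wrist_force: [0.1, 1.3, -3.5]
opening: 53.7
grasp_force: 63.6
```

```bash
python3 -m inch '[{"dx":0,"dy":0,"dz":-0.07,"rx":0,"ry":0,"rz":0},{"dx":0,"dy":0,"dz":-0.07,"rx":0,"ry":0,"rz":0},{"dx":0,"dy":0,"dz":-0.07,"rx":0,"ry":0,"rz":0},{"dx":0,"dy":0,"dz":-0.06,"rx":0,"ry":0,"rz":0},{"dx":0,"dy":0,"dz":-0.03,"rx":0,"ry":0,"rz":0},{"dx":0,"dy":0,"dz":0,"rx":0,"ry":0,"rz":0},{"dx":0,"dy":0,"dz":0,"rx":0,"ry":0,"rz":0},{"dx":0,"dy":0,"dz":0,"rx":0,"ry":0,"rz":0}]'
```

```text
time: 12.45
position: [484.1, 188.3, 63.0]
tool_rot: [-3.141, -0.001, 0.217]
wrist_force: [-2.9, 2.1, 5.3]
opening: 53.8
grasp_force: 64.6
```

```bash
python3 -m inch '[{"dx":0,"dy":0,"dz":0,"rx":0,"ry":0,"rz":0},{"dx":0,"dy":0,"dz":0,"rx":0,"ry":0,"rz":0},{"dx":0,"dy":0,"dz":0,"rx":0,"ry":0,"rz":0.5},{"dx":0,"dy":0,"dz":0,"rx":0,"ry":0,"rz":0.9},{"dx":0,"dy":0,"dz":0,"rx":0,"ry":0,"rz":0.9},{"dx":0,"dy":0,"dz":0,"rx":0,"ry":0,"rz":0.9},{"dx":0,"dy":0,"dz":0,"rx":0,"ry":0,"rz":0.8},{"dx":0,"dy":0,"dz":0,"rx":0,"ry":0,"rz":0}]' -1 100; python3 - <<'E'
from h import *
s=env.sense();print(s['moment'],s['qpos'])
for n in('scene','top'):
    np.save(f'pics/{n}6.npy',save(n,n+'6.png'))
    print([(o,round(d['confidence'],2),w(n,d['xyz']).round(0).tolist()) for o in('jar_mark','cap_mark') for d in env.place_of(o,n) if w(n,d['xyz'])[1]>100])
a=cv2.imread('pics/scene6.png')[110:220,270:380]; b=cv2.imread('pics/top6.png')[250:360,170:280]
cv2.imwrite('pics/c6.png',cv2.resize(np.hstack([a,b]),(800,400),interpolation=2))
E
```

```text
time: 13.45
position: [485.2, 187.6, 63.3]
tool_rot: [3.14, -0.002, 0.566]
wrist_force: [-1.1, -0.8, 6.4]
opening: 53.1
grasp_force: 103.2
[-0.15518016  0.03958414  0.09980938] [-0.20158529  0.53409165 -0.28614747  2.02234157  0.25285033  0.61613526
 -1.66199238]
[('jar_mark', 0.68, [515.0, 203.0, 31.0]), ('jar_mark', 0.33, [490.0, 190.0, 66.0]), ('cap_mark', 0.87, [514.0, 175.0, 80.0]), ('cap_mark', 0.23, [491.0, 190.0, 65.0])]
[]
```

View pics/c6.png

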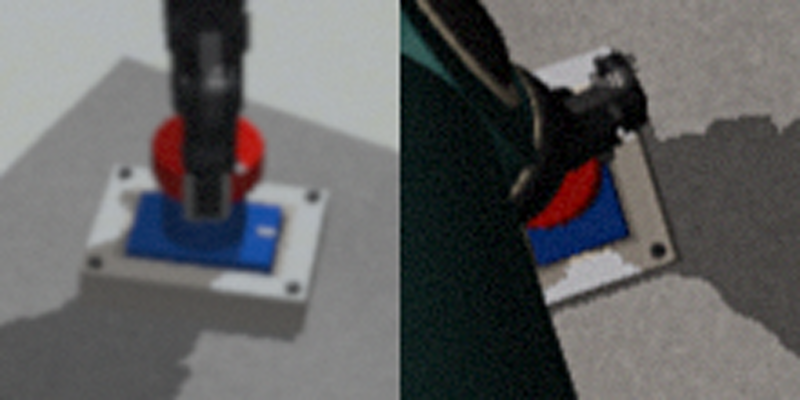

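```bash
python3 - <<'E'
from h import *
c=pix('scene',(0,0),0)
C=np.array([484.8,192.0])
m=pix('scene',(336,156.8),81)[:2]-C; j=pix('scene',(343.2,173.8),28)[:2]-C
print(m,j,[np.degrees(np.arctan2(v[1],v[0])) for v in(m,j)])
E
python3 -m inch '[{"dx":0,"dy":0,"dz":0,"rx":0,"ry":0,"rz":0.8},{"dx":0,"dy":0,"dz":0,"rx":0,"ry":0,"rz":0.9},{"dx":0,"dy":0,"dz":0,"rx":0,"ry":0,"rz":0.9},{"dx":0,"dy":0,"dz":0,"rx":0,"ry":0,"rz":0.9},{"dx":0,"dy":0,"dz":0,"rx":0,"ry":0,"rz":0.9},{"dx":0,"dy":0,"dz":0,"rx":0,"ry":0,"rz":0.9},{"dx":0,"dy":0,"dz":0,"rx":0,"ry":0,"rz":0.7},{"dx":0,"dy":0,"dz":0,"rx":0,"ry":0,"rz":0}]'
python3 - <<'E'
from h import *
print(env.sense()['moment'])
for n in('scene',):
    np.save(f'pics/{n}7.npy',save(n,n+'7.png'))
    print([(o,round(d['confidence'],2),w(n,d['xyz']).round(0).tolist()) for o in('jar_mark','cap_mark') for d in env.place_of(o,n) if w(n,d['xyz'])[1]>100])
a=cv2.imread('pics/scene7.png')[110:220,270:380]
cv2.imwrite('pics/c7.png',cv2.resize(a,(500,500),interpolation=2))
E
```

```text
[ 27.03780042 -13.39509322] [31.97309717  8.76145661] [np.float64(-26.354779550799034), np.float64(15.324350332671237)]
time: 14.75
position: [486.0, 187.5, 63.7]
tool_rot: [3.138, -0.002, 1.089]
wrist_force: [-0.4, -0.3, 9.0]
opening: 52.8
grasp_force: 103.9
[-0.18409216 -0.10516616 -0.03877725]
[('jar_mark', 0.8, [516.0, 207.0, 30.0]), ('cap_mark', 0.57, [514.0, 194.0, 79.0])]
```

View pics/c7.png

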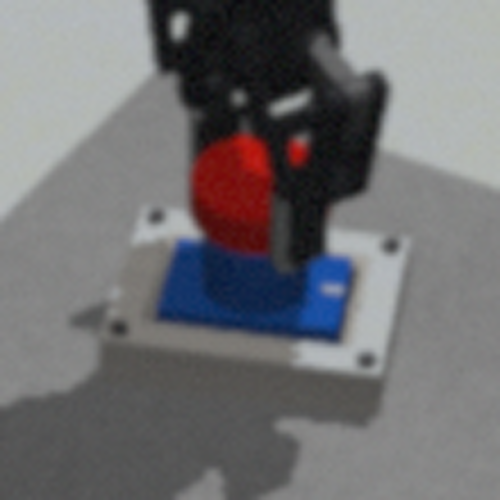

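```bash
python3 -m inch '[{"dx":0,"dy":0,"dz":0,"rx":0,"ry":0,"rz":0.7},{"dx":0,"dy":0,"dz":0,"rx":0,"ry":0,"rz":0.7},{"dx":0,"dy":0,"dz":0,"rx":0,"ry":0,"rz":0.7},{"dx":0,"dy":0,"dz":0,"rx":0,"ry":0,"rz":0.7},{"dx":0,"dy":0,"dz":0,"rx":0,"ry":0,"rz":0},{"dx":0,"dy":0,"dz":0,"rx":0,"ry":0,"rz":0},{"dx":0,"dy":0,"dz":0,"rx":0,"ry":0,"rz":0},{"dx":0,"dy":0,"dz":0,"rx":0,"ry":0,"rz":0}]'
python3 - <<'E'
from h import *
print(env.sense()['moment'])
for n in('scene',):
    np.save(f'pics/{n}8.npy',save(n,n+'8.png'))
    print([(o,round(d['confidence'],2),w(n,d['xyz']).round(0).tolist()) for o in('jar_mark','cap_mark') for d in env.place_of(o,n) if w(n,d['xyz'])[1]>100])
E
```

```text
time: 15.9
position: [486.1, 187.5, 63.8]
tool_rot: [3.138, -0.001, 1.333]
wrist_force: [-0.0, -1.4, 9.4]
opening: 52.6
grasp_force: 103.8
[-0.20694259 -0.16152064 -0.05046464]
[('jar_mark', 0.75, [516.0, 205.0, 35.0]), ('cap_mark', 0.95, [514.0, 197.0, 77.0])]
```

```bash
python3 - <<'E'
from h import *
C=np.array([484.8,192.0])
im=np.load('pics/scene8.npy').astype(int)
def ang(p,z):
    v=pix('scene',p,z)[:2]-C; return np.degrees(np.arctan2(v[1],v[0])).round(1),np.hypot(*v).round(1)
red=((im[...,0]>120)&(im[...,1]<70)).astype(np.uint8)
br=(im.min(2)>130).astype(np.uint8)
n,l,s,c=cv2.connectedComponentsWithStats(br[110:220,270:380])
for i in range(1,n):
    p=c[i]+[270,110]
    if 2<s[i,4]<80: print(p.round(1),s[i],'z81',ang(p,81),'z28',ang(p,28))
v,u=np.nonzero(red[110:200,270:380]); print('red',u.min()+270,u.max()+270,v.min()+110,v.max()+110)
a=proj('scene',(C[0]+28*np.cos(.335),C[1]+28*np.sin(.335),81)).astype(int); print(a)
for y in range(a[1]-6,a[1]+8): print(y,[('%02x%02x%02x'%tuple(im[y,x])) for x in range(a[0]-10,a[0]+7)])
E
```

```text
[303.8 117.8] [33  7  2  3  4] z81 (np.float64(144.4), np.float64(104.7)) z28 (np.float64(134.9), np.float64(181.1))
[322.8 133. ] [50 19  7  9 41] z81 (np.float64(128.0), np.float64(46.1)) z28 (np.float64(122.8), np.float64(120.5))
[378.  162.3] [106  50   4   6  11] z81 (np.float64(6.1), np.float64(98.5)) z28 (np.float64(44.7), np.float64(103.7))
[376. 166.] [106  55   1   3   3] z81 (np.float64(-0.3), np.float64(99.3)) z28 (np.float64(38.9), np.float64(96.7))
[363.3 170. ] [93 59  2  3  3] z81 (np.float64(-14.1), np.float64(87.8)) z28 (np.float64(32.4), np.float64(70.7))
[376.9 173.5] [103  61   7   6  17] z81 (np.float64(-9.3), np.float64(110.8)) z28 (np.float64(25.7), np.float64(95.8))
[343. 173.] [72 63  3  1  3] z81 (np.float64(-38.2), np.float64(74.6)) z28 (np.float64(19.2), np.float64(32.3))
[369.  176.9] [98 64  3  7 14] z81 (np.float64(-17.9), np.float64(106.8)) z28 (np.float64(18.0), np.float64(81.8))
[376.7 182.8] [105  68   5  10  24] z81 (np.float64(-18.4), np.float64(125.9)) z28 (np.float64(10.2), np.float64(98.9))
[372.2 181.5] [101  71   3   2   4] z81 (np.float64(-
[... 1968 characters left out ...]

153 ['7e1411', '751814', '5b2725', '433737', '3d3c3c', '373737', '282629', '1a1b1c', '181517', '17171b', '191b19', '121619', '161219', '1c1b1a', '242426', '373939', '504f53']
154 ['790d0b', '741512', '562427', '423938', '40413f', '3d3e3c', '2b2f2f', '1f2222', '131312', '181917', '181516', '111217', '151719', '1f2122', '3a3c3b', '5e5e5e', '717171']
155 ['7a130f', '731619', '582829', '403938', '3f4140', '3d3f3d', '2e2f30', '1c1b1d', '191a1b', '141513', '1a1c1b', '1b171b', '1a181a', '242626', '494a4a', '6e6e70', '7f807f']
156 ['781012', '6c1b19', '532a2b', '3f3939', '404040', '3c3d3c', '313333', '1a1c20', '111614', '18191c', '191b18', '111715', '1b1c1f', '292b2c', '4f4f51', '717273', '818180']
```

```bash
python3 - <<'E'
from h import *
im=np.load('pics/scene8.npy').astype(float)
C=np.array([484.8,192.0])
for x in range(323,335):
    col=im[142:156,x]; wgt=np.clip(col[:,1]-30,0,None); wgt[(col[:,0]<90)]=0
    if wgt.sum()>25:
        v=142+(wgt*np.arange(14)).sum()/wgt.sum(); p=pix('scene',(x,v),81.5)[:2]; d=p-C
        print(x,round(v,2),d.round(1),np.degrees(np.arctan2(d[1],d[0])).round(1),wgt.sum())
E
```

```text
330 148.64 [6.7 1.1] 9.7 53.0
331 148.5 [8.  2.4] 16.8 195.0
332 148.53 [9.6 3.3] 18.8 271.0
333 148.85 [11.6  3.4] 16.1 233.0
334 150.52 [15.6  0. ] 0.1 31.0
```

```bash
python3 -m inch '[{"dx":0,"dy":0,"dz":0.08,"rx":0,"ry":0,"rz":0},{"dx":0,"dy":0,"dz":0.15,"rx":0,"ry":0,"rz":0},{"dx":0,"dy":0,"dz":0.2,"rx":0,"ry":0,"rz":0},{"dx":0,"dy":0,"dz":0.25,"rx":0,"ry":0,"rz":0},{"dx":0,"dy":0,"dz":0.25,"rx":0,"ry":0,"rz":0},{"dx":0,"dy":0,"dz":0.2,"rx":0,"ry":0,"rz":0},{"dx":0,"dy":0,"dz":0.08,"rx":0,"ry":0,"rz":0},{"dx":0,"dy":0,"dz":0,"rx":0,"ry":0,"rz":0}]'
python3 - <<'E'
from h import *
for n in('scene','top'):
    np.save(f'pics/{n}9.npy',save(n,n+'9.png'))
    print([(o,round(d['confidence'],2),w(n,d['xyz']).round(0).tolist()) for o in('jar','jar_mark','jar_mouth','cap','cap_mark') for d in env.place_of(o,n) if w(n,d['xyz'])[1]>100])
print(env.sense()['wrist_force'],env.sense()['moment'])
E
python3 m3.py 6 484 189 9
```

```text
time: 17.05
position: [484.0, 187.8, 98.7]
tool_rot: [3.141, -0.0, 1.334]
wrist_force: [0.7, -0.7, -0.5]
opening: 52.7
grasp_force: 104.4
[('jar', 0.69, [484.0, 186.0, 5.0]), ('jar', 0.24, [484.0, 191.0, 101.0]), ('jar_mouth', 0.7, [482.0, 190.0, 80.0]), ('jar_mouth', 0.63, [484.0, 190.0, 6.0]), ('cap', 0.65, [488.0, 189.0, 98.0]), ('cap_mark', 0.68, [513.0, 201.0, 115.0])]
[('jar', 0.96, [483.0, 190.0, 4.0]), ('jar_mark', 0.6, [513.0, 203.0, 26.0]), ('jar_mouth', 0.97, [485.0, 183.0, 81.0]), ('cap', 0.81, [483.0, 191.0, 98.0]), ('cap', 0.35, [515.0, 202.0, 27.0]), ('cap', 0.27, [485.0, 190.0, 7.0])]
[-0.25815404  0.07980185 -1.57033269] [-0.01782764  0.05062391 -0.0232113 ]
scene [4.77790e+02 2.06165e+02 3.73000e-01] 0.196
top [4.84797e+02 1.89882e+02 3.55000e-01] 0.015
```

```bash
python3 -c "
from h import *
print(env.job_done())"
```

```text
the job is handed in; nothing more can be done
None
```

The job is handed in at about 17 s of the 48 s allowed: the jar measures seated in the holder, and the cap was unscrewed to within about 2° of the jar's mark and is held level about 2 cm above the mouth; the hand-in gave no verdict, and I did not re-check the bumper, heat sink and servo saver at the end.

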